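# Store the tested module and hold the next one flush on the tilted test head

## Robot

A 6-joint arm with a two-finger parallel gripper is mounted at the origin on the work surface. World frame = base frame: x ahead of the robot, y to its left, z up, the work surface at z = 0. Lengths are in m, angles in rad, forces in N, time in s.
With the tool pointing down it reaches from about 0.3 to 0.85 m from the base axis. Payload 4.2 kg.
Tool frame: the origin (TCP) lies between the finger pads; the fingertips stand 17 mm ahead of it and the grasp point (between the pads) lies 2 mm behind it; z points along the fingers, x is the direction in which the jaws open and shut, and the axes are right-handed (so a half turn about z gives the same grasp; the last joint's range is limited). The gripper opens to 91 mm and grips with 3 to 60 N. Pads are 32 mm wide; open, the fingers measure 118 mm over their backs; the gripper's body (76 mm by 178 mm) begins 60 mm behind the grasp point.
Start: joints at [-1.236, 0.32, 1.565, -0, 1.257, -0.02], TCP at [0.2, -0.539, 0.231] pointing down, gripper open.
Joint ranges: [-3.11, 3.11], [-0.84, 2.01], [0.21, 2.61], [-1.34, 4.49], [0.05, 2.63], [-2.56, 2.56]. Speed limits (rad/s): [2.57, 2.57, 3.14, 3.14, 3.14, 3.14].

## Interface

Orientations are given as a rotation vector (axis times angle).
In Python, from rig import monitor, viewer, ctrl gives the robot as it stands.
- The arm moves only by the shell command python3 -m inch 'ROWS' [FORCE]. ROWS is JSON, a list of rows, each a list of 3 entries, a list of its own where there are three numbers: the closure, from 0 (fully open) to 1 (shut), then the shift along the tool's x, y, z in cm, then the turn, a rotation vector about the tool's x, y, z in degrees. A call has 1 to 12 rows; each row shifts and turns the pose as measured when the row begins, along the tool's axes as they then stand; what a row does not reach is not made up. A row lasts 1/10 s, in which the tool goes at most 50 mm and 8.59 degrees, less where a joint would pass 70% of its speed; a pose out of reach is approached as far as the arm can. A call with a gripper value outside its range is refused whole. The fingers move at their own pace and stop on an object; FORCE is the grip in N (left out, the last holds). Time passes only in rows, so rows that do not move let the fingers close. It gives the time, the measured TCP pose, the force and the opening at its end, in the units of the state.
- monitor.observe(): the state, without advancing time (a new reading comes with each control period).
- viewer.read_camera(name): name is "side" or "top" or "wrist"; returns a dict with "image" (420x560x3 uint8, red, green, blue), "vertical_fov" (degrees; the focal length in pixels is half the picture's height over the tangent of half this angle, whatever the lens; pixels are square), "cx", "cy" (the principal point, pixels), "origin" and "orientation" of the camera in the world. Camera axes: x right, y down, z forward; pixel columns grow to the right and rows downward; lengths in m; the calibration is good to about 2 mm. A picture is of the moment at which its call begins. There is no depth.
- ctrl.hand_in(): hands the job in, once; it reports no verdict.
Trained networks look in a picture, given as the dict that the camera call returned (one of the last four; its "shot" number tells which), for a name from the list of things; names that differ only in an ending like _2 or _b are one class to them, and where a whole thing is asked for, a point or a joint stands for the part that bears it (a point fixed in the world has none). Each returns a list of dicts, best first, with "p" (0 to 1); they miss things now and then, are a little off and sometimes report something else, mostly with a low value. They report only what shows in the picture. A call takes as long as a camera call. They do not tell look-alikes from the thing itself.
- viewer.spot_in(name, picture): "extent" ([left, top, width, height] in pixels, round what is visible of it).
- viewer.cut_out(name, picture): "pixels" (420x560 bool, what is visible of it) and "extent" ([left, top, width, height] in pixels, round what is visible of it).
- viewer.pinpoint(name, picture): "pixel" ([column, row] in pixels: a listed point, or the origin of a listed thing).
The state is a dict: "time": time; "qpos": joint angles; "qd": joint speeds; "joint_efforts": joint torques, N m; "position": TCP position; "tcp_rot": TCP orientation; "ft_force": force on the tool from outside, world axes, zero at the start; "wrist_torque": the same for the moment, N m; "grip_width": opening from 0.0 (shut) to 1.0 (fully open).
Only numpy, scipy, OpenCV 4.12 (cv2) and the standard library are available. Lean on these libraries where they do the work, as an engineer would, in place of code of your own. Each camera call takes 0.05 s, during which the arm holds its last target. There are 200 camera calls.

## Task

Put the tested module (the one with the green dot) flat, label up, into the open drawer and let go of it. Then take the other, unmarked module and hold it label side out, square and centred, with its underside flush on the sloped contact plate of the test head, pressing gently until the sprung plate has sunk through more than half of its travel. Finish while still holding it there in the gripper, and leave the other things on the bench where they are.

Things in the scene. Friction and masses are not known exactly. Their poses are not given: they have to be found in the camera images.
- tested_center (a point): Centre (half-way up) of the tested plug-in module: a black box with aluminium end frames, 66 (its x) x 46 (its y) x 30 (its z) mm, about 0.14 kg, standing contacts down on the bench, white label on top with a green dot 26 mm across. Grip it across its 46 mm width. Its axes are the box's; z is up out of the label.
- untested_center (a point): Centre (half-way up) of the untested plug-in module: the same box, 66 x 46 x 30 mm, about 0.14 kg, with a plain white label on top (no dot). Flat underside with gold contacts, 15 mm below this point. The contacts are symmetric: either way round along its length is right.
- drawer_spot (a point): Point on the floor of the open top drawer of the grey and blue cabinet, midway between its sides and 60 mm behind the inside of its front. x points into the cabinet, z up. The drawer is 178 mm wide inside, its walls rise 39 mm and its front panel 48 mm above this floor; 120 mm or more of its length stands out of the cabinet, whose top is 61 mm above this floor.
- plate_top (a point): Centre of the top face of the contact plate: a white block 58 (its x) x 38 (its y) mm, 14 mm proud of the blue head; a module overhangs it 4 mm all round, so fingers gripping a module's sides pass beside it. z points out of the face; the face slopes down to the robot's side, along -x; y is level. The head is locked at a tilt of 14 to 34 degrees, new each run; the plate only sinks straight into it.
- contact_plate (a joint): How far the contact plate has sunk into the head along its own normal: 0 at rest (fully out), 0.006 m at its stop. A spring pushes it out: about 2.4 N to start it, 5.7 N at 3 mm, 9 N at the stop. More than 0.003 is wanted; past the stop it is rigid.
- tester: The test stand, fixed to the bench: grey base 160 x 150 mm with a white panel along its front, two cheeks with black lock knobs (186 mm over the knobs, near 88 mm height), blue tilting head 112 x 118 x 34 mm between them. Origin at the centre of the base's underside; the head tilts about the level line (along y) 10 mm towards +x of the origin and 88 mm up.
- screwdriver: Orange screwdriver lying on the bench, bystander.
- solder_spool: Grey solder spool, 56 mm across, 44 mm high, bystander.
- cleaner: Amber bottle, 60 mm across, 150 mm high, bystander.
- spare_board: Loose green circuit board with a port cage, 70 x 100 mm, 17 mm high, bystander.
- pliers: Pliers with red handles lying on the bench, 170 mm long, 14 mm high, bystander.
- screw_tray: Blue screw tray 110 x 80 x 28 mm, bystander.
- mug: White mug, 80 mm across, 92 mm high, bystander.
Things that resemble listed ones, but are neither listed nor needed, are in the scene too. Leave any orange look-alike of the part that bears tested_center alone.

How it is judged:
By the outcome, as a careful person would: the job done as asked, in the order asked, and still so for the second after the job is handed in, while the arm keeps its last pose, push and grip.
It also fails if it takes over 64 s, if anything falls off the work surface, if the arm or the gripper's body presses on something with over 40 N, if the wrist force passes 120 N, or if a joint passes its speed limit or range.

## Working session

There is one attempt and no reset: what is moved stays moved. The work goes in short steps, Python scripts to look and compute and a shell command to move; the robot and the scene stay as the last step left them, time stands still between calls to the robot, and variables do not carry over. Pictures are saved under pics/ and viewed, about 8 in all and at most 12, crops included, and the job is handed in when it is done.

```bash
ls; mkdir -p pics; cat > h.py <<'E'
import numpy as np, cv2
from scipy.spatial.transform import Rotation as R
from rig import monitor, viewer, ctrl
def rot(o):
    o=np.array(o,float)
    if o.shape==(3,3): return o
    return R.from_rotvec(o).as_matrix() if o.size==3 else R.from_quat(o).as_matrix()
def K(p):
    f=p["image"].shape[0]/2/np.tan(np.radians(p["vertical_fov"])/2); return f,p["cx"],p["cy"]
def ray(p,px):
    f,cx,cy=K(p); d=rot(p["orientation"])@np.array([(px[0]-cx)/f,(px[1]-cy)/f,1]); return np.array(p["origin"]),d/np.linalg.norm(d)
def atz(p,px,z):
    o,d=ray(p,px); return o+d*(z-o[2])/d[2]
def tri(rs):
    A=0;b=0
    for o,d in rs:
        M=np.eye(3)-np.outer(d,d); A=A+M; b=b+M@o
    x=np.linalg.solve(A,b); return x,[np.linalg.norm(np.cross(x-o,d)) for o,d in rs]
def proj(p,X):
    f,cx,cy=K(p); c=rot(p["orientation"]).T@(np.array(X)-p["origin"]); return [cx+f*c[0]/c[2],cy+f*c[1]/c[2]]
def save(p,n,crop=None,s=1):
    im=p["image"][:,:,::-1]
    if crop: x,y,w,h=crop; im=im[y:y+h,x:x+w]
    cv2.imwrite("pics/"+n,cv2.resize(im,None,fx=s,fy=s,interpolation=cv2.INTER_CUBIC))
E
python3 - <<'E'
from h import *
np.set_printoptions(precision=4,suppress=True)
print(monitor.observe())
P={}
for c in("top","side","wrist"):
    p=viewer.read_camera(c); P[c]=p
    print(c,{k:v for k,v in p.items() if k!="image"})
    save(p,c+"0.png")
    for n in("tested_center","untested_center","drawer_spot","plate_top","tester"):
        print(n,[(np.round(d["pixel"],1),round(d["p"],2)) for d in viewer.pinpoint(n,p)][:3])
cv2.imwrite("pics/a.png",cv2.resize(np.vstack([P["top"]["image"],P["side"]["image"]])[:,:,::-1],(400,600)))
E
```

```text
pics
{'time': 0.0, 'qpos': array([-1.236 ,  0.3203,  1.5657, -0.    ,  1.2574, -0.02  ]), 'qd': array([-0.0005,  0.0012, -0.0006,  0.0004,  0.0005, -0.0004]), 'joint_efforts': array([ -0.0004, -41.2459, -23.1972,   0.0727,   0.0456,  -0.0001]), 'position': array([ 0.1996, -0.5387,  0.2301]), 'tcp_rot': array([-2.5777,  1.794 ,  0.0023]), 'ft_force': array([ 0.3746, -0.4919, -0.374 ]), 'wrist_torque': array([-0.0129,  0.0366, -0.031 ]), 'grip_width': 1.00215682871465}
top {'vertical_fov': 53.58980507117903, 'cx': 285.31975768983096, 'cy': 203.64903290340416, 'origin': array([0.4362, 0.0066, 1.1223]), 'orientation': array([-2.164 ,  2.1776, -0.0768]), 'shot': 1}
tested_center [(array([324.1, 150.6]), 0.79), (array([280.1, 166.8]), 0.73)]
untested_center []
drawer_spot [(array([151.2, 201.3]), 0.93)]
plate_top [(array([412.1, 179.7]), 0.89)]
tester [(array([400. , 187.2]), 0.95)]
side {'vertical_fov': 50.920191267909665, 'cx': 275.32909553239074, 'cy': 215.23035383587214, 'origin': array([0.4786, 0.8316, 0.7814]), 'orientation': array([-0.1064,  2.8279, -1.3247]), 'shot': 2}
tested_center [(array([221.7, 214.9]), 0.96), (array([231.1, 242.3]), 0.81)]
untested_center [(array([287.5, 227.9]), 0.89)]
drawer_spot [(array([263.3, 310.8]), 0.62), (array([268.1, 142.1]), 0.58)]
plate_top [(array([267.1, 145.3]), 0.55)]
tester [(array([265.8, 172. ]), 0.56)]
wrist {'vertical_fov': 66.16552194714545, 'cx': 282.00481696442995, 'cy': 206.64128521880946, 'origin': array([ 0.2747, -0.5113,  0.3854]), 'orientation': array([ 2.3785, -1.6559, -0.2363]), 'shot': 3}
tested_center []
untested_center []
drawer_spot []
plate_top []
tester []
```

View pics/top0.png

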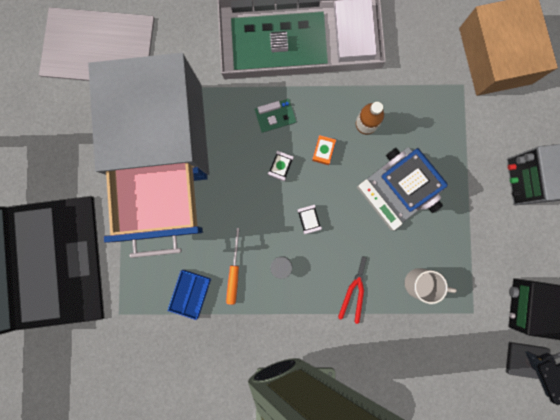

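View pics/side0.png

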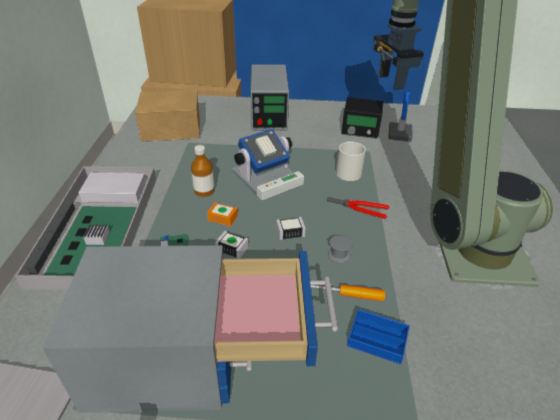

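Top view: the tested module (black, green dot) is at (280,166). The orange look-alike is at (324,150), the untested module at (310,219), the drawer floor at (151,201), and the yawed test head at (412,181). The side view agrees, with tested at (231,242) and untested at (290,228).

```bash
python3 - <<'E'
from h import *
np.set_printoptions(precision=4,suppress=True)
t=viewer.read_camera("top"); s=viewer.read_camera("side")
pt=lambda n,p:[(np.array(d["pixel"]),round(d["p"],2)) for d in viewer.pinpoint(n,p)]
def near(n,p,px):
    l=pt(n,p); l=[a for a in l if np.linalg.norm(a[0]-px)<15]; return l[0][0] if l else np.array(px,float)
for n,a,b in(("tested_center",(280,166),(231,242)),("untested_center",(310,219),(289,228)),("drawer_spot",(151,201),(263,310)),("plate_top",(412,181),(267,145)),("tester",(400,187),(266,172))):
    a=near(n,t,a);b=near(n,s,b); print(n,a,b,*tri([ray(t,a),ray(s,b)]))
def rect(p,box,z,thr=150):
    x,y,w,h=box; im=p["image"][y:y+h,x:x+w].astype(int); m=(im.min(2)>thr).astype(np.uint8)
    cs,_=cv2.findContours(m,cv2.RETR_EXTERNAL,cv2.CHAIN_APPROX_NONE); c=np.vstack(cs)
    q=cv2.boxPoints(cv2.minAreaRect(c))+[x,y]; X=np.array([atz(p,k,z) for k in q])[:,:2]
    e=X[1]-X[0],X[2]-X[1]; L=max(e,key=np.linalg.norm); print(box,X.mean(0),[np.linalg.norm(k) for k in e],"yaw long",np.degrees(np.arctan2(L[1],L[0])))
rect(t,(264,150,34,34),.03); rect(t,(294,202,32,34),.03); rect(t,(394,164,38,36),.13,170)
for n in("screwdriver","solder_spool","spare_board","pliers"):
    print(n,[(atz(t,d["pixel"],.01),round(d["p"],2)) for d in viewer.pinpoint(n,t)][:1])
crop=lambda x,y,w,h,p,k:cv2.resize(p["image"][y:y+h,x:x+w,::-1],(w*k,h*k),interpolation=cv2.INTER_CUBIC)
cv2.imwrite("pics/b.png",np.hstack([crop(350,140,110,100,t,3),np.vstack([crop(225,120,110,80,s,3)])[:300,:][:,:] if 0 else cv2.resize(crop(225,120,110,80,s,4),(412,300)) ]))
E
```

```text
tested_center [278.8 165.7] [233.3 246.4] [0.6315 0.0395 0.011 ] [np.float64(0.0028610550936620928), np.float64(0.0028610550936620876)]
untested_center [309.3 219.2] [288.8 228. ] [ 0.491  -0.0414  0.0109] [np.float64(0.0018489279598947383), np.float64(0.001848927959894823)]
drawer_spot [152.1 201.2] [263.8 309.5] [0.5263 0.3359 0.1468] [np.float64(0.0013776986422411777), np.float64(0.0013776986422411128)]
plate_top [412.2 181. ] [266.1 144.9] [ 0.5749 -0.2887  0.1119] [np.float64(0.0009740940616589302), np.float64(0.0009740940616587585)]
tester [398.5 187.1] [265.8 174.1] [ 0.5737 -0.2804  0.0141] [np.float64(0.0004391743551358173), np.float64(0.0004391743551357842)]
(264, 150, 34, 34) [0.6329 0.0358] [np.float64(0.06822191499839043), np.float64(0.04662111296683923)] yaw long -20.83868192644956
(294, 202, 32, 34) [ 0.4894 -0.0396] [np.float64(0.04921995217211803), np.float64(0.06887765781432093)] yaw long -164.76849637923982
(394, 164, 38, 36) [ 0.5726 -0.2842] [np.float64(0.06019049324550562), np.float64(0.03713022681803937)] yaw long -53.676956891947405
screwdriver [(array([0.3684, 0.1513, 0.01  ]), 0.83)]
solder_spool [(array([0.3724, 0.0402, 0.01  ]), 0.96)]
spare_board [(array([0.771 , 0.0461, 0.01  ]), 0.82)]
pliers [(array([ 0.3358, -0.1626,  0.01  ]), 0.58)]
```

View pics/b.png

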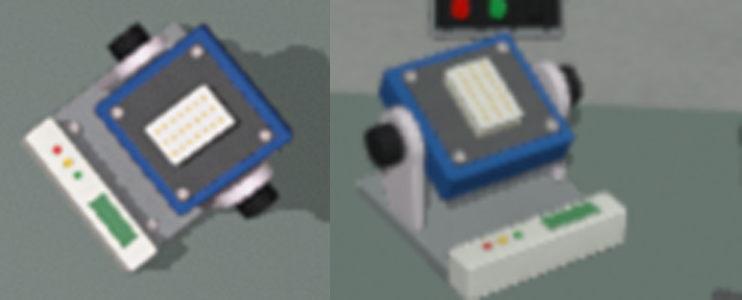

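```bash
cat >> h.py <<'E'
np.set_printoptions(precision=3,suppress=True)
def down(yaw,tilt=0,tdir=0):
    """tool z down, tool x at yaw (deg)"""
    a=np.radians(yaw); x=np.array([np.cos(a),np.sin(a),0]); z=np.array([0,0,-1.]); return np.c_[x,np.cross(z,x),z]
def plan(pos,Rt):
    s=monitor.observe(); Rc=rot(s["tcp_rot"]); w=R.from_matrix(Rc.T@Rt).as_rotvec(degrees=True)
    d=Rt.T@(np.array(pos)-s["position"])*100; d0=Rc.T@(np.array(pos)-s["position"])*100
    n=np.linalg.norm(w); print("t",s["time"],"turn",w,"n",n/8.59,"| shift after turn cm",d,"now",d0,"len",np.linalg.norm(d),"F",s["ft_force"],"grip",s["grip_width"],"pos",s["position"])
E
python3 -c "
from h import *
plan([.615,.04,.23],down(69))"
```

```text
t 1.7 turn [   0.006   -0.002 -138.671] n 16.143280237433643 | shift after turn cm [68.953 18.007  0.096] now [-39.887 -59.057   0.092] len 71.26530275525381 F [-0.419  0.383 -0.301] grip 1.000411576617308 pos [ 0.2   -0.539  0.231]
```

```bash
python3 -m inch '[[0,[-3.5,-3,0],[0,0,-8.5]],[0,[-3.5,-3,0],[0,0,-8.5]],[0,[-3,-3.5,0],[0,0,-8.5]],[0,[-3,-3.5,0],[0,0,-8.5]],[0,[-2,-4,0],[0,0,-8.5]],[0,[-1.5,-4,0],[0,0,-8.5]],[0,[-1,-4,0],[0,0,-8.5]],[0,[0,-4,0],[0,0,-8.5]],[0,[0,-4,0],[0,0,-8.5]],[0,[0,0,0],[0,0,-8.5]],[0,[0,0,0],[0,0,-8.5]],[0,[0,0,0],[0,0,-8.5]]]' && python3 -c "
from h import *
plan([.615,.04,.23],down(69))"
```

```text
time: 2.9
position: [0.2572, -0.1382, 0.2297]
tcp_rot: [3.002, 0.91, 0.01]
ft_force: [-0.1, -0.5, -0.7]
grip_width: 0.999
t 2.9 turn [  0.452  -0.125 -35.276] n 4.107025703671698 | shift after turn cm [29.463 27.015 -0.031] now [39.654  5.039  0.177] len 39.9733715532888 F [-0.145 -0.542 -0.736] grip 0.9989643116060393 pos [ 0.257 -0.138  0.23 ]
```

```bash
python3 -m inch '[[0,[0,0,0],[0,0,-8.5]],[0,[0,0,0],[0,0,-8.5]],[0,[0,0,0],[0,0,-8.5]],[0,[0,0,0],[0,0,-8.5]],[0,[3.5,3.2,0],[0,0,-1]],[0,[3.5,3.2,0],[0,0,0]],[0,[3.5,3.2,0],[0,0,0]],[0,[3.5,3.2,0],[0,0,0]],[0,[3.5,3.2,0],[0,0,0]],[0,[3.5,3.2,0],[0,0,0]],[0,[3.5,3.2,0],[0,0,0]],[0,[2.5,2.5,0],[0,0,0]]]' && python3 - <<'E'
from h import *
plan([.615,.04,.23],down(69))
p=viewer.read_camera("wrist"); save(p,"w1.png"); np.save("w1.npy",p,allow_pickle=True)
print(p["origin"],[(d["pixel"],d["p"],atz(p,d["pixel"],.015)) for n in("tested_center","untested_center") for d in viewer.pinpoint(n,p)])
E
```

```text
time: 4.1
position: [0.5959, 0.0284, 0.2342]
tcp_rot: [2.58, 1.765, 0.01]
ft_force: [0.0, -0.5, -0.2]
grip_width: 1.002
t 4.1 turn [ 0.955  0.2   -0.23 ] n 0.1166430039985509 | shift after turn cm [1.763 1.368 0.422] now [1.77  1.354 0.438] len 2.2705638768377843 F [ 0.032 -0.55  -0.195] grip 1.0024557283073166 pos [0.596 0.028 0.234]
[0.52  0.059 0.387] [([228.6, 271.8], 0.77, array([ 0.684, -0.081,  0.015])), ([301.8, 207.3], 0.64, array([0.637, 0.038, 0.015])), ([191.0, 113.5], 0.6, array([ 0.49 , -0.039,  0.015]))]
```

View pics/w1.png

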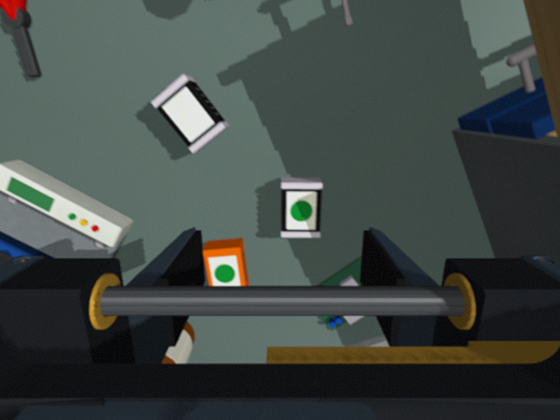

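Wrist view: the tested module is at (301,207), nearly aligned with the tool. The untested module is at (191,113), and the orange look-alike at (225,272) is clear of the fingers.

```bash
cat >> h.py <<'E'
def rect(p,box,z,thr=150,lo=None):
    x,y,w,h=box; im=p["image"][y:y+h,x:x+w].astype(int); m=(im.min(2)>thr).astype(np.uint8)
    c=np.vstack(cv2.findContours(m,cv2.RETR_EXTERNAL,cv2.CHAIN_APPROX_NONE)[0]).reshape(-1,2)+[x,y]
    X=np.array([atz(p,k,z)[:2] for k in c]).astype(np.float32)
    (cx,cy),(a,b),_=r=cv2.minAreaRect(X*1000); q=cv2.boxPoints(r); e=max(q[1]-q[0],q[2]-q[1],key=np.linalg.norm)
    print(box,"centre mm",cx,cy,"size",a,b,"yaw long",np.degrees(np.arctan2(e[1],e[0])))
E
python3 - <<'E'
from h import *
p=np.load("w1.npy",allow_pickle=True).item()
for t in(110,140):
    rect(p,(268,170,68,75),.03,t); rect(p,(145,66,90,95),.03,t)
E
```

```text
(268, 170, 68, 75) centre mm 632.5299072265625 36.824249267578125 size 46.845550537109375 73.16222381591797 yaw long -22.414728
(145, 66, 90, 95) centre mm 490.2646789550781 -36.738006591796875 size 69.60469055175781 52.34918212890625 yaw long 15.558902
(268, 170, 68, 75) centre mm 635.0128784179688 36.3896598815918 size 46.631221771240234 67.32878875732422 yaw long -21.294577
(145, 66, 90, 95) centre mm 490.6265563964844 -38.37837219238281 size 67.80079650878906 48.01384735107422 yaw long 15.420955
```

```bash
python3 -c "
from h import *
plan([.635,.037,.021],down(68.5))"; python3 -m inch '[[0,[2.6,3.3,0],[0.9,0.2,-0.5]],[0,[0,0,4.5],[0,0,0]],[0,[0,0,4.5],[0,0,0]],[0,[0,0,4.5],[0,0,0]],[0,[0,0,0],[0,0,0]]]' && python3 -c "
from h import *
plan([.635,.037,.021],down(68.5))"
```

```text
t 4.25 turn [0.862 0.255 0.299] n 0.1102217650694576 | shift after turn cm [ 2.342  3.397 21.242] now [ 2.42  3.09 21.28] len 21.63890527474298 F [-0.386  0.264  0.67 ] grip 1.0018635777441782 pos [0.595 0.028 0.233]
time: 4.75
position: [0.6332, 0.0373, 0.0991]
tcp_rot: [2.584, 1.782, 0.002]
ft_force: [-0.4, 0.2, -0.4]
grip_width: 1.0
t 4.75 turn [0.154 0.036 0.696] n 0.08303960912786633 | shift after turn cm [0.041 0.179 7.814] now [0.044 0.159 7.814] len 7.815703137652161 F [-0.399  0.225 -0.392] grip 1.0004728068764224 pos [0.633 0.037 0.099]
```

```bash
python3 -m inch '[[0,[0,0.2,4],[0,0,0.7]],[0,[0,0,3.2],[0,0,0]],[0,[0,0,0.5],[0,0,0]],[0,[0,0,0],[0,0,0]],[1,[0,0,0],[0,0,0]],[1,[0,0,0],[0,0,0]],[1,[0,0,0],[0,0,0]],[1,[0,0,0],[0,0,0]],[1,[0,0,0],[0,0,0]],[1,[0,0,0],[0,0,0]]]' 30 && python3 - <<'E'
from h import *
plan([.526,.333,.28],down(90))
p=viewer.read_camera("wrist"); save(p,"w2.png")
E
```

```text
time: 5.75
position: [0.6423, 0.0341, 0.0395]
tcp_rot: [2.586, 1.755, 0.034]
ft_force: [-0.2, -1.4, 0.3]
grip_width: 0.504
t 5.75 turn [  1.544  -0.21  -21.664] n 2.528503422532908 | shift after turn cm [ 29.89  -11.632 -24.053] now [ 23.693 -21.225 -24.401] len 40.09090735228453 F [-0.191 -1.436  0.327] grip 0.5038600173096252 pos [0.642 0.034 0.039]
```

View pics/w2.png

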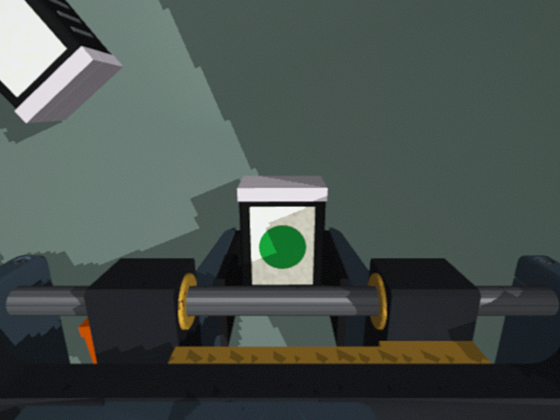

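The module is between the pads at (283,245) and the opening reads 46 mm. The TCP stopped 18 mm too high, so I'll reopen and seat it deeper.

```bash
python3 -m inch '[[0.3,[0,0,0],[0,0,0]],[0.3,[0,0,0],[0,0,0]],[0.3,[0,0,0],[1.5,0,0]]]' && python3 -c "
from h import *
plan([.635,.037,.021],down(68.5))"; python3 -m inch '[[0.3,[0,-0.6,1],[0,0,0]],[0.3,[0,0,0],[0,0,0]]]' && python3 -c "
from h import *
plan([.635,.037,.021],down(68.5))"
```

```text
time: 6.1
position: [0.6414, 0.0345, 0.0391]
tcp_rot: [-2.593, -1.761, -0.009]
ft_force: [1.1, 0.5, 0.4]
grip_width: 0.693
t 6.1 turn [-0.146 -0.478 -0.141] n 0.06044291414224372 | shift after turn cm [-0.002 -0.69   1.814] now [-0.019 -0.685  1.816] len 1.9407784667710144 F [1.117 0.515 0.405] grip 0.6933665443637022 pos [0.641 0.034 0.039]
time: 6.3
position: [0.6356, 0.0368, 0.0278]
tcp_rot: [-2.594, -1.76, -0.008]
ft_force: [-0.7, 0.4, 0.3]
grip_width: 0.7
t 6.3 turn [-0.163 -0.473 -0.175] n 0.06173837324388991 | shift after turn cm [-0.005 -0.061  0.685] now [-0.011 -0.059  0.685] len 0.6876655971028558 F [-0.69   0.362  0.268] grip 0.7003740086560263 pos [0.636 0.037 0.028]
```

```bash
python3 -m inch '[[0.3,[0,0,0.6],[0,0,0]],[1,[0,0,0],[0,0,0]],[1,[0,0,0],[0,0,0]],[1,[0,0,0],[0,0,0]],[1,[0,0,0],[0,0,0]]]' 30 && python3 -c "
from h import *
plan([.526,.333,.28],down(90))"
```

```text
time: 6.8
position: [0.6345, 0.0372, 0.0203]
tcp_rot: [-2.593, -1.761, -0.006]
ft_force: [0.3, -0.1, -0.7]
grip_width: 0.501
t 6.8 turn [ -0.143  -0.462 -21.645] n 2.5204509078153254 | shift after turn cm [ 29.578 -10.853 -25.973] now [ 23.68  -21.099 -25.716] len 40.83182112836383 F [ 0.318 -0.052 -0.693] grip 0.5011430913888146 pos [0.635 0.037 0.02 ]
```

```bash
python3 -m inch '[[1,[0,0,-4.4],[0,0,0]],[1,[0,0,-4.4],[0,0,0]],[1,[0,0,-4.4],[0,0,0]],[1,[0,0,-4.4],[0,0,0]],[1,[0,0,-4.4],[0,0,-7]],[1,[0,0,-4.4],[0,0,-7]],[1,[3.7,-1.4,0],[0,0,-7]],[1,[3.7,-1.4,0],[0,0,0]],[1,[3.7,-1.4,0],[0,0,0]],[1,[3.7,-1.4,0],[0,0,0]],[1,[3.7,-1.4,0],[0,0,0]],[1,[0,0,0],[0,0,0]]]' && python3 - <<'E'
from h import *
plan([.526,.333,.28],down(90))
p=viewer.read_camera("wrist"); save(p,"w3.png"); np.save("w3.npy",p,allow_pickle=True)
t=viewer.read_camera("top"); np.save("t3.npy",t,allow_pickle=True)
l=viewer.pinpoint("drawer_spot",p); print(p["origin"],[(d["pixel"],d["p"],atz(p,d["pixel"],.147)) for d in l])
E
```

```text
time: 8.0
position: [0.5669, 0.2257, 0.296]
tcp_rot: [-2.217, -2.214, -0.008]
ft_force: [0.2, -0.4, -1.9]
grip_width: 0.501
t 8.0 turn [-0.126 -0.56  -0.056] n 0.06711296533362478 | shift after turn cm [10.725 -4.086  1.602] now [10.705 -4.093  1.715] len 11.588345894771692 F [ 0.191 -0.427 -1.909] grip 0.5014650242636861 pos [0.567 0.226 0.296]
[0.488 0.225 0.451] [([391.3, 153.1], 0.81, array([0.524, 0.33 , 0.147]))]
```

View pics/w3.png

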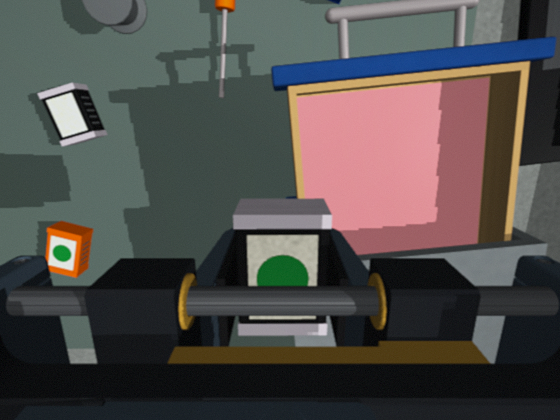

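Drawer seen at (391,153), agreeing with the earlier (0.525, 0.332), and turned about 6°. The module is held squarely.

```bash
python3 - <<'E'
from h import *
p=np.load("w3.npy",allow_pickle=True).item();t=np.load("t3.npy",allow_pickle=True).item()
print(tri([ray(p,[391.3,153.1]),ray(t,[152.1,201.2])]))
a=atz(p,[275,72],.195);b=atz(p,[553,40],.195);d=b-a;print(a,b,np.degrees(np.arctan2(d[1],d[0])))
a=atz(p,[297,96],.186);b=atz(p,[518,74],.186);print("inner width at wall top",np.linalg.norm(a-b))
plan([.525,.332,.25],down(96))
E
```

```text
(array([ 0.546,  0.398, -0.042]), [np.float64(0.0021567816307686742), np.float64(0.002156781630768502)])
[0.459 0.222 0.195] [0.437 0.423 0.195] 96.0875343823946
inner width at wall top 0.1704119661267739
t 8.15 turn [-0.049 -0.384 -6.309] n 0.7358590232209594 | shift after turn cm [11.466 -3.201  4.583] now [11.015 -4.436  4.662] len 12.756698972968328 F [ 0.847 -0.393 -1.423] grip 0.5018707524847971 pos [0.569 0.221 0.296]
```

```bash
python3 -m inch '[[1,[3.8,-1.1,0],[0,0,-6]],[1,[3.8,-1.1,0],[0,0,0]],[1,[3.8,-1,0],[0,0,0]],[1,[0,0,4],[0,0,0]],[1,[0,0,4],[0,0,0]],[1,[0,0,2],[0,0,0]],[1,[0,0,0],[0,0,0]]]' && python3 -c "
from h import *
plan([.525,.332,.17],down(96))"
```

```text
time: 8.85
position: [0.5357, 0.3277, 0.1936]
tcp_rot: [-2.121, -2.317, -0.01]
ft_force: [-0.6, 0.7, -0.8]
grip_width: 0.504
t 8.85 turn [ 0.26  -0.258 -0.921] n 0.11544312394220486 | shift after turn cm [ 0.537 -1.021  2.365] now [ 0.51  -1.04   2.362] len 2.6311229755857566 F [-0.597  0.712 -0.85 ] grip 0.5043901712030816 pos [0.536 0.328 0.194]
```

```bash
python3 -m inch '[[1,[0.5,-1,0],[0,0,-1]],[1,[0,0,1.8],[0,0,0]],[1,[0,0,0],[0,0,0]]]'; python3 -m inch '[[1,[0,0,0.5],[0,0,0]],[1,[0,0,0],[0,0,0]]]'
```

```text
time: 9.15
position: [0.527, 0.3306, 0.1784]
tcp_rot: [2.103, 2.333, 0.016]
ft_force: [-0.6, -0.3, -2.0]
grip_width: 0.506
time: 9.35
position: [0.5281, 0.331, 0.1765]
tcp_rot: [2.102, 2.332, 0.023]
ft_force: [0.0, -0.1, -2.1]
grip_width: 0.503
```

```bash
for i in 1; do python3 -m inch '[[1,[0,0,0.8],[-0.5,0,0]],[1,[0,0,0],[0,0,0]]]'; done; python3 -m inch '[[1,[0,0,0.6],[-0.5,0,0]],[1,[0,0,0],[0,0,0]]]';
```

```text
time: 9.55
position: [0.5289, 0.3314, 0.17]
tcp_rot: [2.097, 2.326, 0.039]
ft_force: [-0.5, 0.1, -1.4]
grip_width: 0.502
time: 9.75
position: [0.5292, 0.3317, 0.1639]
tcp_rot: [2.093, 2.321, 0.051]
ft_force: [0.0, 0.2, -1.2]
grip_width: 0.503
```

```bash
python3 -m inch '[[1,[0,0,0.5],[2,0,0]],[1,[0,0,0],[0,0,0]]]'; python3 -c "
from h import *
plan([.525,.332,.15],down(96))";
```

```text
time: 9.95
position: [0.5297, 0.3323, 0.16]
tcp_rot: [-2.098, -2.329, -0.014]
ft_force: [0.4, -0.6, -1.0]
grip_width: 0.507
t 9.95 turn [ 0.094 -0.643 -0.025] n 0.07575769548586944 | shift after turn cm [ 0.023 -0.473  0.996] now [ 0.012 -0.475  0.996] len 1.103086325456573 F [ 0.404 -0.572 -0.978] grip 0.5070819031070145 pos [0.53  0.332 0.16 ]
```

```bash
python3 -m inch '[[1,[0,-0.4,0.4],[0,-0.5,0]],[1,[0,0,0],[0,0,0]]]';python3 -m inch '[[1,[0,0,0.3],[0,0,0]],[1,[0,0,0],[0,0,0]]]'
```

```text
time: 10.15
position: [0.5284, 0.3323, 0.1601]
tcp_rot: [2.099, 2.331, 0.016]
ft_force: [0.2, 0.1, -2.1]
grip_width: 0.505
time: 10.35
position: [0.5292, 0.3327, 0.1595]
tcp_rot: [2.098, 2.33, 0.022]
ft_force: [0.3, -0.0, -0.9]
grip_width: 0.504
```

```bash
python3 - <<'E'
from h import *
s=viewer.read_camera("side"); save(s,"s4.png",(190,210,150,170),3.5)
E
```

```text
(no output)
```

View pics/s4.png

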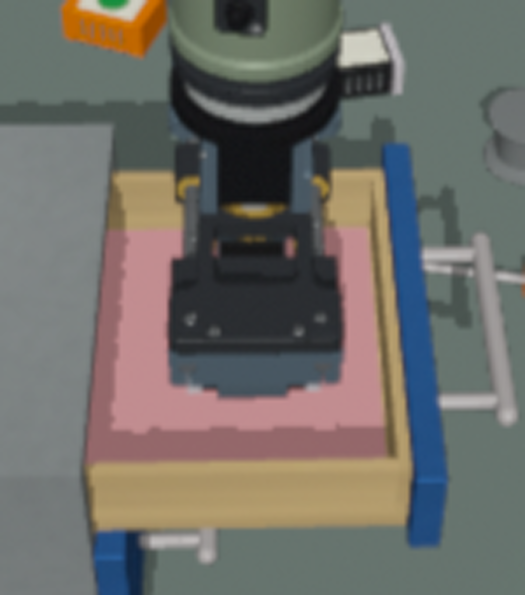

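The gripper is inside the drawer, centred and clear of the walls, but the image doesn't show whether the module is touching the floor. I'll keep feeling downwards.

```bash
python3 -m inch '[[1,[0,0,0.5],[0.6,0,0]]]'; python3 -m inch '[[1,[0,0,0.5],[0.6,0,0]]]'
```

```text
time: 10.5
position: [0.5314, 0.333, 0.159]
tcp_rot: [2.098, 2.333, 0.019]
ft_force: [-0.0, -6.3, 38.4]
grip_width: 0.502
time: 10.6
position: [0.5342, 0.3332, 0.1591]
tcp_rot: [2.099, 2.334, 0.019]
ft_force: [-1.1, -3.6, 23.5]
grip_width: 0.505
```

```bash
python3 -m inch '[[1,[0,0,-0.1],[0,0,0]],[0.35,[0,0,0],[0,0,0]],[0.35,[0,0,0],[0,0,0]],[0.35,[0,0,0],[0,0,0]],[0.35,[0,0,0],[0,0,0]],[0.35,[0,0,-3],[0,0,0]],[0.35,[0,0,-4.2],[0,0,0]],[0.35,[0,0,-4.2],[0,0,0]],[0.35,[0,0,0],[0,0,0]]]' && python3 - <<'E'
from h import *
p=viewer.read_camera("wrist"); save(p,"w5.png")
plan([.48,-.039,.25],down(105.4))
E
```

```text
time: 11.5
position: [0.5312, 0.3319, 0.272]
tcp_rot: [-2.099, -2.335, -0.001]
ft_force: [-0.1, -0.1, 0.1]
grip_width: 0.654
t 11.55 turn [-0.334 -0.021 -9.313] n 1.0849002806500647 | shift after turn cm [-34.369 -14.654   1.881] now [-36.288  -8.887   1.937] len 37.41032729462334 F [-0.288 -0.544  0.025] grip 0.6503042000399986 pos [0.53  0.331 0.269]
```

View pics/w5.png

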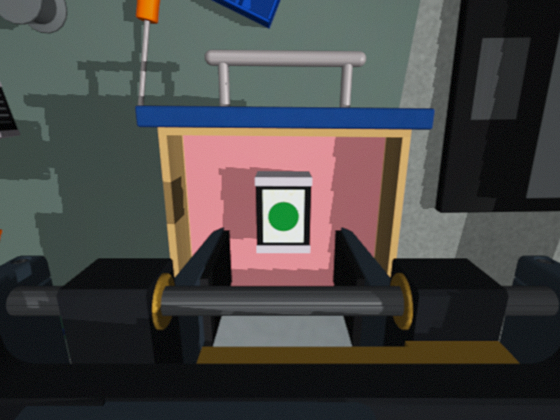

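Tested module lies flat, dot up, in the middle of the drawer at (283,215). Next I'll look at the head from above.

```bash
python3 -c "
from h import *
plan([.55,-.26,.33],down(105.4))"; python3 -m inch '[[0.2,[0,0,-2],[0,0,-8]],[0,[0,0,-2],[0,0,-1.3]],[0,[-4.5,-1,0],[0,0,0]],[0,[-4.5,-1,0],[0,0,0]],[0,[-4.5,-1,0],[0,0,0]],[0,[-4.5,-1,0],[0,0,0]],[0,[-4.5,-1,0],[0,0,0]],[0,[-4.5,-1,0],[0,0,0]],[0,[-4.5,-1,0],[0,0,0]],[0,[-4.5,-1,0],[0,0,0]],[0,[-4.5,-1,0],[0,0,0]],[0,[-4.5,-1,0],[0,0,0]]]' && python3 -c "
from h import *
plan([.55,-.26,.33],down(105.4))"
```

```text
t 11.55 turn [-0.334 -0.021 -9.313] n 1.0849002806500647 | shift after turn cm [-57.535 -13.774  -6.119] now [-59.006  -4.317  -6.088] len 59.47620108550326 F [-0.288 -0.544  0.025] grip 0.6503042000399986 pos [0.53  0.331 0.269]
time: 12.75
position: [0.5518, -0.1395, 0.2892]
tcp_rot: [-1.861, -2.494, 0.044]
ft_force: [1.0, 0.4, -1.0]
grip_width: 1.003
t 12.75 turn [-2.317 -0.379  1.13 ] n 0.3033041747242644 | shift after turn cm [-11.571  -3.376  -4.079] now [-11.474  -3.767  -4.011] len 12.724824797901661 F [ 0.959  0.367 -1.043] grip 1.0027631764491816 pos [ 0.552 -0.139  0.289]
```

```bash
python3 -m inch '[[0,[-4,-1.2,-2],[-2.3,0,1]],[0,[-4,-1.2,-2],[0,0,0]],[0,[-3.5,-1.2,0],[0,0,0]],[0,[0,0,0],[0,0,0]],[0,[0,0,0],[0,0,0]]]' && python3 - <<'E'
from h import *
plan([.55,-.26,.33],down(105.4))
p=viewer.read_camera("wrist"); save(p,"w6.png",(130,60,330,250),2.4); np.save("w6.npy",p,allow_pickle=True)
print(p["origin"],[(n,d["pixel"],d["p"],atz(p,d["pixel"],.12)) for n in("plate_top","tester") for d in viewer.pinpoint(n,p)])
E
```

```text
time: 13.25
position: [0.5457, -0.27, 0.3186]
tcp_rot: [-1.899, -2.476, 0.001]
ft_force: [0.1, 0.5, -0.3]
grip_width: 1.0
t 13.25 turn [-0.769 -0.959 -0.372] n 0.1495643914556525 | shift after turn cm [ 0.847  0.675 -1.14 ] now [ 0.87   0.655 -1.134] len 1.5721316927678957 F [ 0.111  0.521 -0.327] grip 0.9995620911409855 pos [ 0.546 -0.27   0.319]
[ 0.472 -0.292  0.474] [('plate_top', [258.9, 208.7], 0.57, array([ 0.575, -0.286,  0.12 ])), ('tester', [261.0, 188.2], 0.91, array([ 0.551, -0.29 ,  0.12 ]))]
```

View pics/w6.png

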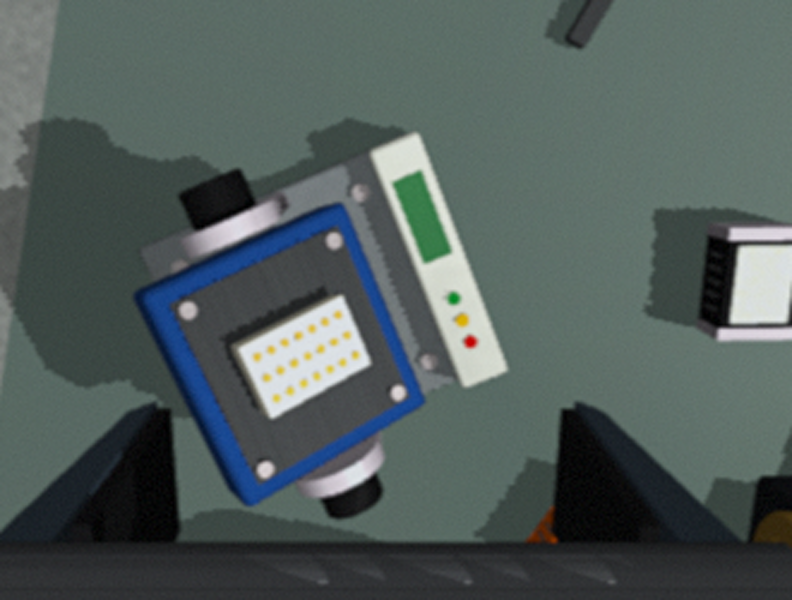

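Sharp view of the head: plate corners in the crop at (345,296), (371,362), (272,418) and (236,350), with the panel to the right, which is the low side. I'll fit tilt and pose to all three views.

```bash
cat > fit.py <<'E'
from h import *
from scipy.optimize import least_squares
w=np.load("w6.npy",allow_pickle=True).item(); t=np.load("t3.npy",allow_pickle=True).item(); s=viewer.read_camera("side")
S=[(-1,-1),(-1,1),(1,1),(1,-1)]
hw=lambda L,o,k:np.array(L)/k+o
obs=[]
for c,h,z,px,wt in[(w,(29,19),0,hw([(345,296),(371,362),(272,418),(236,350)],[130,60],2.4),1),
 (w,(56,59),-14,hw([(345,207),(424,402),(250,505),(137,297)],[130,60],2.4),.5),
 (t,(29,19),0,hw([(176,165),(146,129),(207,85),(236,121)],[350,140],3),1),
 (t,(56,59),-14,hw([(183,215),(97,108),(204,26),(291,132)],[350,140],3),.4),
 (s,(29,19),0,hw(np.array([(522,118),(478,130),(444,75),(488,58)])-[330,0],[225,120],3.748),1)]:
    for (a,b),q in zip(S,px): obs.append((c,np.array([a*h[0],b*h[1],z])/1e3,q,wt))
def frame(v):
    X,Y,yaw,th,h=v; Rz=R.from_euler("z",yaw).as_matrix(); Rr=Rz@R.from_euler("y",-th).as_matrix()
    piv=np.array([X,Y,0])+Rz@[.01,0,.088]; return piv+Rr@[0,0,h],Rr
def res(v):
    # v[5:7],v[7:9]: small pixel bias per fixed camera (calibration)
    o,Rr=frame(v[:5]); r=[]
    for c,l,q,wt in obs:
        e=np.array(proj(c,o+Rr@l))-q
        if c is t: e=e+v[5:7]
        if c is s: e=e+v[7:9]
        r+=list(e*wt)
    return np.r_[r,(v[5:]/1.0)]
def run(skip=None):
    f=least_squares(res,[.57,-.28,-.9,.4,.04,0,0,0,0],loss="soft_l1",x_scale=[.01,.01,.1,.1,.01,1,1,1,1]); v=f.x
    o,Rr=frame(v); print("X,Y",v[:2],"yaw",np.degrees(v[2]),"tilt",np.degrees(v[3]),"h",v[4],"plate",o,"bias",v[5:]); print(np.round(f.fun[:-4].reshape(-1,2),1).tolist())
run(); print("sd of plate frame via drop:"); 
full=obs
for k in([0,1],[2,3],[4]): obs=[o for i,o in enumerate(full) if i//4 not in k]; run()
E
python3 fit.py
```

```text
Traceback (most recent call last):
  File "fit.py", line 28, in <module>
    run(); print("sd of plate frame via drop:");
    ~~~^^
  File "fit.py", line 27, in run
    o,Rr=frame(v); print("X,Y",v[:2],"yaw",np.degrees(v[2]),"tilt",np.degrees(v[3]),"h",v[4],"plate",o,"bias",v[5:]); print(np.round(f.fun[:-4].reshape(-1,2),1).tolist())
         ~~~~~^^^
  File "fit.py", line 14, in frame
    X,Y,yaw,th,h=v; Rz=R.from_euler("z",yaw).as_matrix(); Rr=Rz@R.from_euler("y",-th).as_matrix()
    ^^^^^^^^^^^^
ValueError: too many values to unpack (expected 5)
```

```bash
sed -i 's/frame(v); print/frame(v[:5]); print/' fit.py; python3 fit.py
```

```text
X,Y [ 0.578 -0.289] yaw -52.40216743821799 tilt 25.820859961739327 h 0.026545751851300734 plate [ 0.577 -0.287  0.112] bias [1.8   0.824 0.536 0.218]
[[-1.6, -0.5], [-0.1, 0.5], [-0.3, 0.2], [0.7, -0.8], [-0.2, -1.4], [0.9, 0.2], [-0.2, 1.1], [0.7, -0.4], [-0.0, -0.3], [0.2, -0.3], [-0.7, -0.3], [-0.3, -0.0], [-0.2, 0.4], [-0.6, 0.0], [-0.2, -0.4], [0.7, 0.7], [-0.3, -0.3], [0.5, 0.2], [-0.0, -0.6], [-0.8, 0.5]]
sd of plate frame via drop:
X,Y [ 0.575 -0.293] yaw -52.757452555008555 tilt 26.452771874640437 h 0.02141842716941068 plate [ 0.575 -0.294  0.107] bias [-0.002  0.053 -0.037 -0.035]
[[0.1, -0.2], [0.4, -0.3], [-0.4, -0.0], [-0.1, 0.2], [-0.2, 0.4], [-0.4, -0.0], [-0.1, -0.3], [0.7, 0.8], [-0.2, -0.2], [0.6, 0.3], [0.2, -0.6], [-0.6, 0.5]]
X,Y [ 0.578 -0.288] yaw -52.39219109872656 tilt 25.52304718556697 h 0.025037958664978887 plate [ 0.577 -0.287  0.111] bias [ 0.    -0.     0.677 -0.083]
[[-1.5, -0.2], [-0.1, 0.6], [-0.2, 0.2], [0.8, -0.7], [-0.1, -1.2], [0.9, 0.2], [-0.1, 1.0], [0.9, -0.3], [-0.3, -0.3], [0.5, 0.3], [-0.1, -0.4], [-0.9, 0.6]]
X,Y [ 0.578 -0.289] yaw -52.253349149123295 tilt 25.35322930854898 h 0.026511768562199764 plate [ 0.577 -0.287  0.112] bias [1.78  0.849 0.    0.   ]
[[-1.6, -0.4], [-0.1, 0.5], [-0.3, 0.3], [0.5, -0.7], [-0.2, -1.4], [1.1, 0.2], [-0.2, 1.1], [0.7, -0.4], [-0.0, -0.2], [0.2, -0.3], [-0.7, -0.3], [-0.3, -0.1], [-0.2, 0.4], [-0.6, 0.1], [-0.3, -0.4], [0.7, 0.6]]
```

```bash
python3 -m inch '[[0,[4,0.6,0],[0,0,0]],[0,[4,0.6,0],[0,0,0]],[0,[4,0.6,0],[0,0,0]],[0,[4,0.6,1],[0,0,0]],[0,[4,0.6,3],[0,0,0]],[0,[3.5,0.5,3],[0,0,0]],[0,[0,0,3],[0,0,0]],[0,[0,0,0],[0,0,0]],[0,[0,0,0],[0,0,0]]]' && python3 - <<'E'
from h import *
plan([.49,-.039,.12],down(105.4))
p=viewer.read_camera("wrist"); np.save("w7.npy",p,allow_pickle=True); save(p,"w7.png")
l=[(d["pixel"],d["p"],atz(p,d["pixel"],.015)) for d in viewer.pinpoint("untested_center",p)];print(l)
for d in viewer.spot_in("untested_center",p)[:1]:
    e=np.array(d["extent"]); print(e); b=[int(e[0]-6),int(e[1]-6),int(e[2]+12),int(e[3]+12)]
    for q in(110,140): rect(p,b,.03,q)
E
```

```text
time: 14.4
position: [0.5159, -0.0156, 0.2237]
tcp_rot: [-1.885, -2.498, -0.008]
ft_force: [0.0, 0.2, 0.3]
grip_width: 1.003
t 14.4 turn [-0.21  -0.747  0.522] n 0.10892294938236735 | shift after turn cm [-1.571 -3.12  10.372] now [-1.678 -3.097 10.362] len 10.944176768886662 F [0.032 0.242 0.329] grip 1.0030275886733042 pos [ 0.516 -0.016  0.224]
[([267.6, 158.2], 0.94, array([ 0.49 , -0.037,  0.015]))]
[244.2 127.7  45.9  62.4]
[238, 121, 57, 74] centre mm 490.048828125 -38.912635803222656 size 68.30960083007812 47.558414459228516 yaw long 15.156684
[238, 121, 57, 74] centre mm 489.84857177734375 -39.48966598510742 size 66.80418395996094 46.429283142089844 yaw long 15.089323
```

Consistent: centre (0.490, −0.039), yaw 15.1°.

```bash
python3 -m inch '[[0,[-1.6,-3.1,2],[0,-0.7,0.2]],[0,[0,0,4],[0,0,0]],[0,[0,0,4],[0,0,0]],[0,[0,0,4],[0,0,0]],[0,[0,0,0],[0,0,0]]]' && python3 -c "
from h import *
plan([.490,-.039,.0205],down(105.1))"
```

```text
time: 15.05
position: [0.4994, -0.0459, 0.0892]
tcp_rot: [1.895, 2.482, 0.014]
ft_force: [-0.2, -0.6, -0.2]
grip_width: 1.002
t 15.05 turn [1.049 0.52  0.171] n 0.13770801074873587 | shift after turn cm [ 0.911 -0.728  6.869] now [ 0.976 -0.851  6.846] len 6.96681808922848 F [-0.165 -0.609 -0.166] grip 1.0024647403693514 pos [ 0.499 -0.046  0.089]
```

```bash
python3 -m inch '[[0,[0.9,-0.7,1],[1,0.5,0]],[0,[0,0,3],[0,0,0]],[0,[0,0,0],[0,0,0]],[0,[0,0,0],[0,0,0]]]' && python3 -c "
from h import *
plan([.490,-.039,.0205],down(105.1))"
```

```text
time: 15.45
position: [0.496, -0.0399, 0.055]
tcp_rot: [1.904, 2.487, 0.01]
ft_force: [0.3, 0.4, 0.0]
grip_width: 1.0
t 15.45 turn [0.636 0.221 0.017] n 0.07843294124308259 | shift after turn cm [ 0.242 -0.554  3.448] now [ 0.256 -0.592  3.44 ] len 3.5002479216592386 F [0.25  0.377 0.015] grip 0.9995588003574971 pos [ 0.496 -0.04   0.055]
```

```bash
python3 -m inch '[[0,[0.2,-0.6,1],[0.6,0.2,0]],[0,[0,-0.1,1.8],[0,0,0]],[0,[0,0,0],[0,0,0]],[0,[0,0,0],[0,0,0]]]' && python3 -c "
from h import *
plan([.490,-.039,.0205],down(105.1))"
```

```text
time: 15.85
position: [0.4917, -0.0399, 0.0312]
tcp_rot: [1.905, 2.488, 0.007]
ft_force: [-0.3, 0.6, -0.1]
grip_width: 1.002
t 15.85 turn [0.485 0.189 0.019] n 0.06061970470946913 | shift after turn cm [ 0.128 -0.142  1.074] now [ 0.132 -0.151  1.072] len 1.0908941871621598 F [-0.317  0.565 -0.07 ] grip 1.0019040194894904 pos [ 0.492 -0.04   0.031]
```

```bash
python3 -m inch '[[0,[0.1,-0.2,1],[0.5,0.2,0]],[0.4,[0,0,0.1],[0,0,0]],[0.4,[0,0,0],[0,0,0]]]' && python3 -c "
from h import *
plan([.490,-.039,.0205],down(105.1))"
```

```text
time: 16.15
position: [0.4905, -0.0395, 0.0212]
tcp_rot: [1.909, 2.493, 0.002]
ft_force: [0.1, 0.1, 0.3]
grip_width: 0.85
t 16.15 turn [0.104 0.036 0.022] n 0.013108702854345764 | shift after turn cm [ 0.059 -0.039  0.068] now [ 0.059 -0.039  0.068] len 0.09778891461511215 F [0.097 0.112 0.348] grip 0.850143035966516 pos [ 0.491 -0.039  0.021]
```

```bash
python3 -m inch '[[1,[0,0,0],[0,0,0]],[1,[0,0,0],[0,0,0]],[1,[0,0,0],[0,0,0]],[1,[0,0,0],[0,0,0]],[1,[0,0,0],[0,0,0]],[1,[0,0,0],[0,0,0]]]' 45 && python3 -c "
from h import *
plan([.490,-.039,.0205],down(105.1))"; python3 -m inch '[[1,[0,0,-3],[0,0,0]],[1,[0,0,-4],[0,0,0]],[1,[0,0,-4],[0,0,0]],[1,[0,0,-4],[0,0,0]],[1,[0,0,-4],[0,0,0]],[1,[0,0,-3],[0,0,0]],[1,[0,0,0],[0,0,0]]]'
cat >> h.py <<'E'
def plate(P=(.577,-.2875,.112),yaw=-52.4,tilt=25.7):
    Rp=(R.from_euler("z",yaw,degrees=True)*R.from_euler("y",-tilt,degrees=True)).as_matrix()
    return np.array(P),Rp
def pplan(st,dx=0,dy=0,off=.0205,**k):
    P,Rp=plate(**k); Rt=np.c_[Rp[:,1],Rp[:,0],-Rp[:,2]]; T=P+Rp@[dx,dy,off+st]; print("target",T); plan(T,Rt)
E
python3 -c "
from h import *
pplan(.08)"
```

```text
time: 16.75
position: [0.4909, -0.0394, 0.0216]
tcp_rot: [1.909, 2.493, 0.002]
ft_force: [0.6, -1.1, -0.9]
grip_width: 0.501
t 16.75 turn [0.15  0.047 0.015] n 0.018351072680799267 | shift after turn cm [ 0.066 -0.075  0.111] now [ 0.066 -0.075  0.111] len 0.14932381647722223 F [ 0.556 -1.091 -0.931] grip 0.5005677067287256 pos [ 0.491 -0.039  0.022]
time: 17.45
position: [0.4881, -0.0393, 0.2472]
tcp_rot: [-1.907, -2.49, 0.005]
ft_force: [0.7, -0.5, -0.5]
grip_width: 0.504
target [ 0.55  -0.253  0.203]
t 17.45 turn [-23.016 -15.05   66.36 ] n 8.362302838110585 | shift after turn cm [-8.1   16.746 13.017] now [-22.266   0.472   4.413] len 22.7037772748046 F [ 0.73  -0.488 -0.511] grip 0.5041915426667863 pos [ 0.488 -0.039  0.247]
```

```bash
python3 -m inch '[[1,[0,0,0],[-2.55,-1.65,7.4]],[1,[0,0,0],[-2.55,-1.65,7.4]],[1,[0,0,0],[-2.55,-1.65,7.4]],[1,[0,0,0],[-2.55,-1.65,7.4]],[1,[0,0,0],[-2.55,-1.65,7.4]],[1,[0,0,0],[-2.55,-1.65,7.4]],[1,[0,0,0],[-2.55,-1.65,7.4]],[1,[0,0,0],[-2.55,-1.65,7.4]],[1,[0,0,0],[-2.55,-1.65,7.4]],[1,[0,0,0],[0,0,0]]]'; python3 -c "
from h import *
pplan(.08,off=.0216)
print(monitor.observe()['qpos'])"
```

```text
time: 18.45
position: [0.4768, -0.0396, 0.2295]
tcp_rot: [2.589, 0.815, 0.17]
ft_force: [-0.4, 0.6, -2.0]
grip_width: 0.504
target [ 0.55  -0.253  0.204]
t 18.45 turn [-0.512  1.652 -2.285] n 0.33361244568507264 | shift after turn cm [-7.186 18.106 11.597] now [-6.121 18.475 11.625] len 22.67039970914857 F [-0.418  0.644 -2.05 ] grip 0.504377945001804 pos [ 0.477 -0.04   0.23 ]
[ 0.152  0.081  1.962 -0.49   0.961 -0.201]
```

```bash
python3 -m inch '[[1,[-1.2,3.6,0],[-0.5,1.6,-2.2]],[1,[-1.2,3.6,0],[0,0,0]],[1,[-1.2,3.6,1],[0,0,0]],[1,[-1.2,3.6,2],[0,0,0]],[1,[-1.2,3.4,3],[0,0,0]],[1,[-0.5,0,3],[0,0,0]],[1,[0,0,2],[0,0,0]],[1,[0,0,0],[0,0,0]],[1,[0,0,0],[0,0,0]]]'; python3 -c "
from h import *
pplan(.08,off=.0216)
print(monitor.observe()['qpos'])"
```

```text
time: 19.35
position: [0.55, -0.2517, 0.1955]
tcp_rot: [2.563, 0.927, 0.178]
ft_force: [-0.7, 0.1, -1.7]
grip_width: 0.499
target [ 0.55  -0.253  0.204]
t 19.35 turn [-1.056  0.134  2.181] n 0.2825635445296277 | shift after turn cm [-0.047  0.422 -0.69 ] now [-0.064  0.407 -0.698] len 0.8102042165655489 F [-0.677  0.142 -1.748] grip 0.4994768448268731 pos [ 0.55  -0.252  0.196]
[-0.325  0.243  1.849 -0.363  0.72  -0.783]
```

Now align closely and look.

```bash
python3 -m inch '[[1,[0,0.4,1],[-1,0,2.2]],[1,[0,0,1],[0,0,0]],[1,[0,0,0],[0,0,0]],[1,[0,0,0],[0,0,0]]]'; python3 - <<'E'
from h import *
pplan(.04,off=.0216)
p=viewer.read_camera("wrist");np.save("w8.npy",p,allow_pickle=True); s=viewer.read_camera("side"); t=viewer.read_camera("top")
c=lambda p,x,y,w,h,W,H:cv2.resize(p["image"][y:y+h,x:x+w,::-1],(W,H),interpolation=cv2.INTER_CUBIC)
cv2.imwrite("pics/c8.png",np.vstack([c(p,110,70,360,200,800,444)[:, :],c(s,205,90,160,31*1,800,155)]) if 0 else np.hstack([c(p,130,60,300,300,500,500),np.vstack([c(s,205,90,120,100,300,250),c(t,350,140,120,100,300,250)])]))
E
```

```text
time: 19.75
position: [0.5577, -0.2599, 0.181]
tcp_rot: [2.563, 0.88, 0.199]
ft_force: [0.0, -1.0, -2.0]
grip_width: 0.499
target [ 0.561 -0.266  0.168]
t 19.75 turn [ 0.031 -0.025  0.28 ] n 0.032960692950479896 | shift after turn cm [-0.156  0.037  1.512] now [-0.157  0.035  1.512] len 1.5201037399923454 F [ 0.034 -1.047 -1.961] grip 0.4994108064522159 pos [ 0.558 -0.26   0.181]
```

View pics/c8.png

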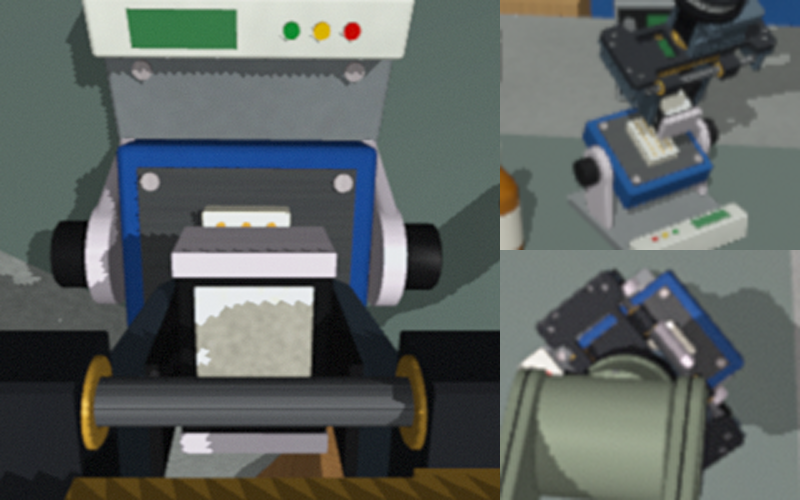

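The head looks square to the gripper: its front edge is level and the plate's front edge runs (203..290, ~210) in the crop. The module spans 172..336, slightly right of the plate. I'll compare this with model predictions.

```bash
python3 - <<'E'
from h import *
p=np.load("w8.npy",allow_pickle=True).item(); s=monitor.observe(); Rc=rot(s["tcp_rot"])
cr=lambda X:(np.array(proj(p,X))-[130,60])*5/3
P,Rp=plate()
print("plate front top",cr(P+Rp@[-.029,-.019,0]),cr(P+Rp@[-.029,.019,0]))
print("plate front low",cr(P+Rp@[-.029,-.019,-.014]),cr(P+Rp@[-.029,.019,-.014]))
print("head front",cr(P+Rp@[-.056,-.059,-.014]),cr(P+Rp@[-.056,.059,-.014]))
print("head back?",cr(P+Rp@[-.056,-.059,-.048]),cr(P+Rp@[-.056,.059,-.048]))
for z in(.0216,-.0084): print("module front z",z,cr(s["position"]+Rc@[-.023,-.033,z]),cr(s["position"]+Rc@[.023,-.033,z]))
save(p,"w8z.png",(190,120,190,115),4.2)
E
```

```text
plate front top [206.001 206.689] [292.539 207.106]
plate front low [208.553 200.224] [290.429 200.619]
head front [118.503 140.81 ] [380.748 142.116]
head back? [134.543 134.373] [365.605 135.527]
module front z 0.0216 [184.349 229.611] [320.247 229.717]
module front z -0.0084 [171.317 256.397] [332.781 256.525]
```

View pics/w8z.png

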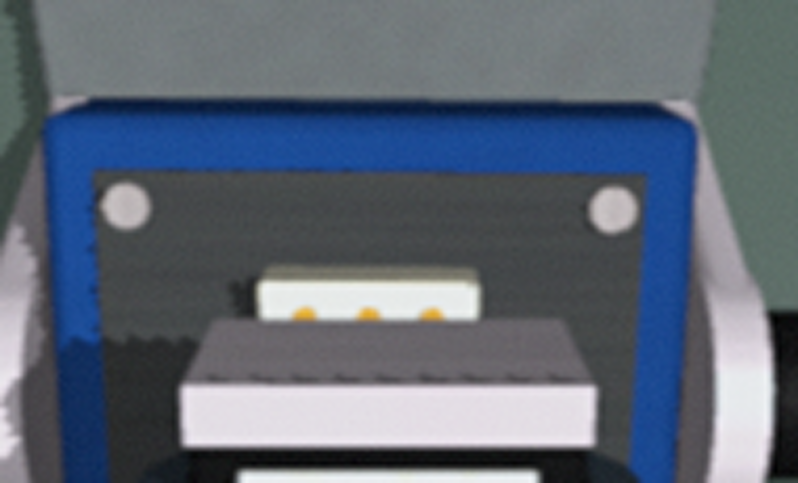

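```bash
python3 -c "
from h import *
pplan(.025,dx=.0035,dy=-.002,off=.0216)"; python3 -m inch '[[1,[-0.3,0.4,1.5],[0,0,0]],[1,[0,0,1],[0,0,0]],[1,[0,0,0],[0,0,0]],[1,[0,0,0],[0,0,0]]]'; python3 -c "
from h import *
pplan(.025,dx=.0035,dy=-.002,off=.0216)"
```

```text
target [ 0.565 -0.275  0.156]
t 19.9 turn [ 0.051 -0.027  0.243] n 0.02906714669855874 | shift after turn cm [-0.354  0.374  3.014] now [-0.357  0.37   3.014] len 3.0572625260683353 F [-0.261  0.091 -0.509] grip 0.5015806409027987 pos [ 0.558 -0.26   0.181]
time: 20.3
position: [0.565, -0.2745, 0.1588]
tcp_rot: [2.562, 0.879, 0.199]
ft_force: [0.7, 0.1, -1.4]
grip_width: 0.503
target [ 0.565 -0.275  0.156]
t 20.3 turn [ 0.075 -0.047  0.279] n 0.034031253738603016 | shift after turn cm [-0.04  -0.094  0.321] now [-0.04  -0.094  0.321] len 0.3371362921815609 F [ 0.698  0.13  -1.375] grip 0.5030745386992549 pos [ 0.565 -0.275  0.159]
```

```bash
cat > m.py <<'E'
from h import *
def edges(v,th=18):
    d=np.diff(v.astype(float)); return [(i,int(d[i])) for i in range(len(d)) if abs(d[i])>th]
def show(p,plate_row=None):
    g=p["image"].astype(int).mean(2)
    print("col 278 rows:",[(120+i,d) for i,d in edges(g[120:235,274:283].mean(1),10)])
    print("profile",[int(x) for x in g[150:225,274:283].mean(1)])
if __name__=="__main__":
    p=viewer.read_camera("wrist"); np.save("w9.npy",p,allow_pickle=True); show(p)
    g=p["image"].astype(int)
    b=g[...,2]-g[...,0]
    for r in(140,150,160): 
        c=np.where(b[r,150:420]>50)[0]+150; print("blue row",r,c.min() if len(c) else None,c.max() if len(c) else None)
    c=[np.where(b[90:200,k]>50)[0].min()+90 if (b[90:200,k]>50).any() else None for k in(230,250,278,300,330)]; print("blue top rows",c)
    for r in range(176,222,3): print(r,[(200+i,d) for i,d in edges(g[r,200:370].mean(1),16)])
    print(proj(p,[0,0,0]) and None)
E
python3 m.py
```

```text
col 278 rows: [(139, -41), (140, -36), (143, 15), (144, 12), (184, 27), (185, 10), (187, 24), (188, 76), (189, 21), (194, -21), (195, -70), (196, -41), (210, 40), (211, 82), (212, 16), (225, -94), (226, -96), (227, -18), (230, 57), (231, 111), (232, 51)]
profile [85, 86, 86, 86, 86, 86, 86, 86, 82, 74, 75, 76, 76, 75, 75, 74, 74, 73, 72, 71, 72, 74, 74, 73, 72, 72, 73, 74, 74, 72, 72, 71, 71, 71, 80, 107, 118, 112, 137, 213, 235, 234, 234, 235, 236, 215, 145, 103, 103, 105, 105, 107, 105, 103, 104, 105, 106, 108, 106, 101, 92, 132, 214, 231, 228, 228, 227, 227, 227, 227, 227, 227, 227, 228, 233]
blue row 140 None None
blue row 150 194 369
blue row 160 195 368
blue top rows [np.int64(142), np.int64(142), np.int64(142), np.int64(142), np.int64(142)]
176 [(344, 18), (367, 34), (368, 27)]
179 [(367, 26), (368, 26)]
182 [(368, 21)]
185 [(368, 17)]
188 [(251, 32), (252, 39), (253, 20), (310, -19), (311, -23)]
191 [(250, 32), (251, 90), (252, 66), (310, -45), (311, -88), (312, -35)]
194 [(250, 28), (251, 89), (252, 65), (310, -50), (311, -84), (312, -34)]
197 []
200 [(215, -16), (237, 19), (238, 30)]
203 [(209, -18), (236, 24), (237, 19)]
206 [(207, -17), (234, 23), (235, 24)]
209 [(233, 23), (234, 19), (329, -16)]
212 [(231, 47), (232, 81), (233, 44), (330, -38), (331, -68), (332, -35)]
215 [(231, 53), (232, 91), (233, 44), (330, -44), (331, -86), (332, -33)]
218 [(231, 44), (232, 99), (233, 47), (330, -45), (331, -87), (332, -28)]
221 [(231, 40), (232, 96), (233, 51), (329, -16), (330, -55), (331, -75), (332, -19)]
None
```

```bash
cat > lon.py <<'E'
from h import *
from scipy.optimize import least_squares
def lon(p,s,mt,mb,mw,pt,pb,pw,bl=None):
    Rc=rot(s["tcp_rot"]); f,cx,cy=K(p)
    Rct=Rc.T@rot(p["orientation"]); o=Rc.T@(p["origin"]-s["position"])
    def res(v):
        pit,oy,oz,e,yp,zp=v; RR=Rct@R.from_rotvec([pit,0,0]).as_matrix(); oo=o+[0,oy,oz]
        def pr(X): c=RR.T@(np.array(X)-oo); return cx+f*c[0]/c[2],cy+f*c[1]/c[2]
        yf=-.033+e; r=[]
        a,b=pr([-.023,yf,-.0084]),pr([.023,yf,-.0084]); r+=[(a[1]+b[1])/2-mt,b[0]-a[0]-mw]
        a,b=pr([-.023,yf,.0216]),pr([.023,yf,.0216]); r+=[(a[1]+b[1])/2-mb]
        a,b=pr([-.019,yp-.029,zp]),pr([.019,yp-.029,zp]); r+=[(a[1]+b[1])/2-pt,b[0]-a[0]-pw]
        a=pr([0,yp-.029,zp+.014]); r+=[a[1]-pb]
        if bl: r+=[(pr([0,yp-.056,zp+.014])[1]-bl)*.4]
        return np.r_[np.array(r)/.4,pit/.006,oy/.002,oz/.003,e/.0015]
    q=least_squares(res,[0,0,0,0,0,.05],x_scale=[.01,.001,.001,.001,.01,.01]); v=q.x; C=np.linalg.inv(q.jac.T@q.jac)**.0 if 0 else np.linalg.inv(q.jac.T@q.jac)
    g=np.array([0,0,0,-1,1,0]); print("pitch,oy,oz,e,yp,zp",v,"need shift y mm",1e3*(v[4]-v[3]),"+-",1e3*np.sqrt(g@C@g),"gap mm",1e3*(v[5]-.0216),"+-",1e3*np.sqrt(C[5,5])); print(np.round(q.fun,1))
if __name__=="__main__":
    s=monitor.observe(); p=np.load("w9.npy",allow_pickle=True).item()
    lon(p,s,211.3,195.8,99,188.6,184.7,59.5,143)
E
python3 lon.py
```

```text
pitch,oy,oz,e,yp,zp [ 0.003  0.001  0.003 -0.001 -0.002  0.049] need shift y mm -1.5040228257207056 +- 0.4647939354166844 gap mm 27.236996953581333 +- 1.4251784775051792
[ 0.4 -0.3 -0.5  0.7  0.2 -1.2  0.9  0.4  0.7  0.8 -0.5]
```

```bash
python3 -m inch '[[1,[-0.03,-0.2,1],[0,0,0.2]],[1,[0,0,0.8],[0,0,0]],[1,[0,0,0],[0,0,0]],[1,[0,0,0],[0,0,0]]]'; python3 -c "
from h import *
pplan(0,dx=.0030,dy=-.0023,off=.0216)"
```

```text
time: 20.75
position: [0.5686, -0.2797, 0.14]
tcp_rot: [2.564, 0.875, 0.2]
ft_force: [1.0, -0.7, -1.9]
grip_width: 0.502
target [ 0.571 -0.284  0.133]
t 20.75 turn [ 0.048 -0.043  0.076] n 0.011553244740619754 | shift after turn cm [-0.041  0.106  0.857] now [-0.042  0.105  0.858] len 0.8649388785032232 F [ 0.967 -0.726 -1.86 ] grip 0.5024218139996794 pos [ 0.569 -0.28   0.14 ]
```

```bash
python3 -m inch '[[1,[0.03,0.13,0.5],[0,0,0.1]],[1,[0,0,0],[0,0,0]]]'; python3 - <<'E'
from h import *
pplan(0,dx=.0030,dy=-.0016,off=.0216)
p=viewer.read_camera("wrist"); g=p["image"].astype(int); b=g[...,2]-g[...,0]
for r in(150,160): c=np.where(b[r,150:420]>50)[0]+150; print("blue",r,c.min(),c.max())
for k in(230,278,330): print("top",np.where(b[90:200,k]>50)[0].min()+90)
from m import edges
gg=g.mean(2); print([(120+i,d) for i,d in edges(gg[120:235,274:283].mean(1),15)]); print([(200+i,d) for i,d in edges(gg[216,200:370],30)])
E
```

```text
time: 20.95
position: [0.5712, -0.2822, 0.1363]
tcp_rot: [2.565, 0.872, 0.201]
ft_force: [-2.6, 1.4, 0.7]
grip_width: 0.501
target [ 0.572 -0.283  0.133]
t 20.95 turn [ 0.08  -0.062 -0.039] n 0.012630505607101447 | shift after turn cm [-0.022 -0.06   0.361] now [-0.023 -0.06   0.36 ] len 0.36614779080813126 F [-2.551  1.379  0.689] grip 0.5007004342312771 pos [ 0.571 -0.282  0.136]
blue 150 185 376
blue 160 183 379
top 146
top 146
top 147
[(143, -31), (144, -39), (145, -15), (194, 17), (210, 49), (211, 66), (225, -94), (226, -97), (227, -17), (230, 59), (231, 111), (232, 51)]
[(231, 48), (232, 97), (233, 50), (330, -44), (331, -87)]
```

```bash
cat >> h.py <<'E'
def fn():
    s=monitor.observe(); P,Rp=plate(); F=(s["ft_force"]+[0,0,1.4])@Rp
    d=(s["position"]-P)@Rp; w=R.from_matrix(rot(s["tcp_rot"]).T@np.c_[Rp[:,1],Rp[:,0],-Rp[:,2]]).as_rotvec(degrees=True)
    print("t",s["time"],"F plate axes",F,"TCP in plate mm",d*1e3,"turn err",w,"torque",s["wrist_torque"]@Rp)
E
python3 -c "
from h import *
fn()"; python3 -m inch '[[1,[0,0,0.25],[0,0,0]]]' >/dev/null; python3 -c "
from h import *
fn()";python3 -m inch '[[1,[0,0,0.25],[0,0,0]]]' >/dev/null; python3 -c "
from h import *
fn()"
```

```text
t 21.0 F plate axes [-1.375 -0.253  2.264] TCP in plate mm [ 3.605 -1.375 25.475] turn err [ 0.088 -0.067 -0.041] torque [ 0.08   0.484 -0.071]
t 21.1 F plate axes [-2.069 -0.656  3.34 ] TCP in plate mm [ 3.738 -1.312 23.422] turn err [ 0.11  -0.078 -0.057] torque [ 0.015  0.479 -0.049]
t 21.2 F plate axes [-2.16  -0.208  6.746] TCP in plate mm [ 3.723 -1.322 21.272] turn err [ 0.119 -0.078 -0.066] torque [-0.088  0.615 -0.088]
```

```bash
python3 -m inch '[[1,[0,0,0.15],[0,0,0]]]' >/dev/null; python3 -c "
from h import *
fn()";python3 -m inch '[[1,[0,0,0.05],[0,0,0]],[1,[0,0,0.05],[0,0,0]]]' >/dev/null; python3 -c "
from h import *
fn()"
```

```text
t 21.3 F plate axes [-1.985 -0.205  7.741] TCP in plate mm [ 3.741 -1.315 20.118] turn err [ 0.13  -0.079 -0.075] torque [-0.065  0.765 -0.012]
t 21.5 F plate axes [-3.416 -0.687  8.191] TCP in plate mm [ 3.777 -1.33  19.934] turn err [ 0.151 -0.082 -0.09 ] torque [-0.118  0.67  -0.01 ]
```

```bash
python3 - <<'E'
from h import *
p=viewer.read_camera("wrist"); s=viewer.read_camera("side"); t=viewer.read_camera("top")
for i in range(6): viewer.read_camera("side"); fn()
c=lambda p,x,y,w,h,W,H:cv2.resize(p["image"][y:y+h,x:x+w,::-1],(W,H),interpolation=cv2.INTER_CUBIC)
cv2.imwrite("pics/f.png",np.hstack([c(p,150,100,260,200,455,350),c(s,225,100,100,100,345,350)]))
cv2.imwrite("pics/f.png",np.vstack([cv2.imread("pics/f.png"),np.hstack([c(s,120,100,300,110,600,220),c(t,80,150,100,110,200,220)])]))
g=p["image"].astype(int); b=g[...,2]-g[...,0]
for r in(155,165): k=np.where(b[r,150:420]>50)[0]+150; print("blue",r,k.min(),k.max())
print("rows",[np.where(b[90:200,k]>50)[0].min()+90 for k in(230,278,330)])
E
```

```text
t 21.7 F plate axes [-1.655 -0.277  8.016] TCP in plate mm [ 3.759 -1.313 19.97 ] turn err [ 0.151 -0.082 -0.088] torque [-0.053  0.697 -0.071]
t 21.75 F plate axes [-1.724  0.382  7.852] TCP in plate mm [ 3.748 -1.314 19.975] turn err [ 0.151 -0.082 -0.084] torque [-0.046  0.736 -0.032]
t 21.8 F plate axes [-2.502  0.308  7.726] TCP in plate mm [ 3.75  -1.347 19.98 ] turn err [ 0.151 -0.082 -0.088] torque [-0.104  0.654 -0.048]
t 21.85 F plate axes [-3.103 -0.409  7.959] TCP in plate mm [ 3.74  -1.37  19.943] turn err [ 0.147 -0.078 -0.088] torque [-0.079  0.694 -0.043]
t 21.9 F plate axes [-2.122  0.042  8.822] TCP in plate mm [ 3.719 -1.322 19.985] turn err [ 0.149 -0.081 -0.084] torque [-0.063  0.712 -0.06 ]
t 21.95 F plate axes [-2.44   0.264  8.007] TCP in plate mm [ 3.766 -1.326 19.982] turn err [ 0.151 -0.081 -0.086] torque [-0.011  0.73  -0.082]
blue 155 180 382
blue 165 181 381
rows [np.int64(147), np.int64(147), np.int64(147)]
```

View pics/f.png

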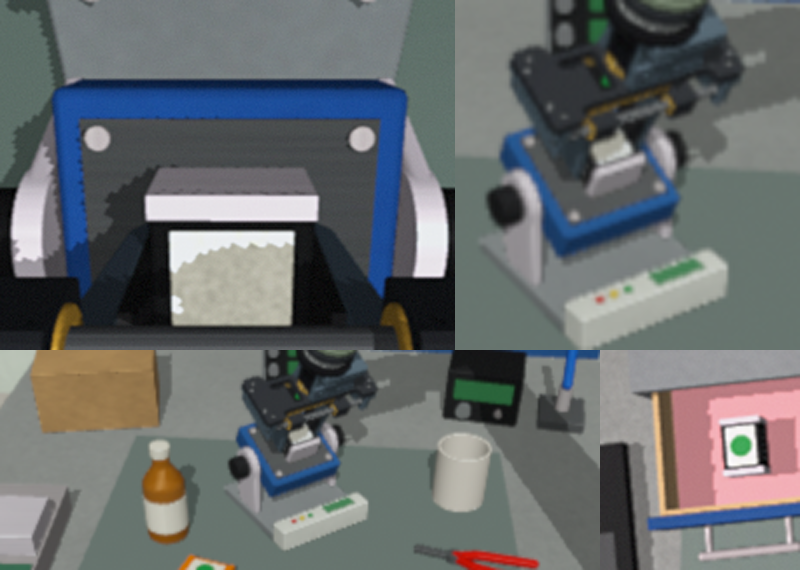

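```bash
python3 - <<'E'
from h import *
p=viewer.read_camera("wrist"); s=monitor.observe(); Rc=rot(s["tcp_rot"]); f,cx,cy=K(p)
RR=Rc.T@rot(p["orientation"])@R.from_rotvec([.003,0,0]).as_matrix(); o=Rc.T@(p["origin"]-s["position"])+[0,.001,.003]
for sink in(.004,.005):
  for yp in(-.004,-.002,-.001,0,.002):
    c=RR.T@(np.array([0,yp-.056,.0216+.014-sink])-o); print(sink,yp,"pred row-1.9:",cy+f*c[1]/c[2]-1.9)
fn()
E
```

```text
0.004 -0.004 pred row-1.9: 145.1941350034788
0.004 -0.002 pred row-1.9: 148.79188097109542
0.004 -0.001 pred row-1.9: 150.58248578959444
0.004 0 pred row-1.9: 152.36761222664975
0.004 0.002 pred row-1.9: 155.92153021680653
0.005 -0.004 pred row-1.9: 145.37485712629723
0.005 -0.002 pred row-1.9: 148.9912043296147
0.005 -0.001 pred row-1.9: 150.79102282818528
0.005 0 pred row-1.9: 152.58530552238625
0.005 0.002 pred row-1.9: 156.15736534515608
t 22.0 F plate axes [-2.865 -0.684  8.053] TCP in plate mm [ 3.75  -1.351 19.974] turn err [ 0.15  -0.081 -0.089] torque [-0.077  0.712 -0.087]
```

The head-edge check suggests the module sits 1–2 mm too far up the slope. I'll back off, shift it and press again.

```bash
python3 -m inch '[[1,[0,0,-1],[0,0,0]],[1,[0,0,0],[0,0,0]],[1,[-0.05,-0.25,0],[0,0,0]],[1,[0,0,0],[0,0,0]]]' >/dev/null; python3 -c "
from h import *
fn()"
```

```text
t 22.4 F plate axes [ 0.019 -0.319 -1.528] TCP in plate mm [ 1.798 -1.476 30.401] turn err [ 0.238 -0.15  -0.072] torque [ 0.045  0.354 -0.027]
```

```bash
python3 -m inch '[[1,[0,0,0.55],[0,0,0]],[1,[0,0,0],[0,0,0]]]' >/dev/null; python3 -c "
from h import *
fn()"; python3 -m inch '[[1,[0,0,0.25],[0.2,0,0]],[1,[0,0,0.25],[0,0,0]]]' >/dev/null; python3 -c "
from h import *
fn()"
```

```text
t 22.6 F plate axes [-0.999 -0.002  3.11 ] TCP in plate mm [ 1.96  -1.326 24.372] turn err [ 0.259 -0.168 -0.062] torque [ 0.037  0.443 -0.094]
t 22.8 F plate axes [-0.579  0.046 11.72 ] TCP in plate mm [ 2.077 -1.306 19.62 ] turn err [ 0.051 -0.16  -0.082] torque [-0.109  0.572 -0.051]
```

```bash
python3 -m inch '[[1,[0,0,0],[0,0,0]],[1,[0,0,0.05],[0,0,0]]]' >/dev/null; python3 - <<'E'
from h import *
fn()
for i in range(4):
    p=viewer.read_camera("wrist"); fn()
g=p["image"].astype(int); b=g[...,2]-g[...,0]
k=np.where(b[160,150:420]>50)[0]+150; print("blue",k.min(),k.max(),[np.where(b[90:200,k]>50)[0].min()+90 for k in(230,278,330)])
E
```

```text
t 23.0 F plate axes [-2.324 -0.089  7.489] TCP in plate mm [ 2.074 -1.327 19.8  ] turn err [ 0.052 -0.152 -0.107] torque [ 0.005  0.521 -0.056]
t 23.05 F plate axes [-2.031 -0.866  8.694] TCP in plate mm [ 2.082 -1.284 19.784] turn err [ 0.055 -0.154 -0.101] torque [-0.034  0.506 -0.022]
t 23.1 F plate axes [-2.143  0.148  7.805] TCP in plate mm [ 2.084 -1.337 19.83 ] turn err [ 0.055 -0.152 -0.105] torque [-0.127  0.52  -0.033]
t 23.15 F plate axes [-2.266  0.277  8.703] TCP in plate mm [ 2.071 -1.313 19.843] turn err [ 0.056 -0.153 -0.101] torque [-0.036  0.5    0.013]
t 23.2 F plate axes [-1.887 -0.304  8.281] TCP in plate mm [ 2.054 -1.339 19.824] turn err [ 0.053 -0.15  -0.102] torque [-0.011  0.521 -0.059]
blue 180 381 [np.int64(149), np.int64(149), np.int64(150)]
```

```bash
python3 -c "
from h import *
print(ctrl.hand_in()); fn()"
```

```text
the job is handed in; nothing more can be done
None
the job is handed in; nothing more can be done
```

The tested module is in the drawer and released, and the unmarked one is held against the contact plate. I handed the job in at about 23 s; it reports no verdict.

- **Drawer:** the wrist picture after release and a later top picture show the tested module flat with its dot up, near the middle of the drawer.
- **Pressing:** with the module in contact, the force was steady at about 8.2 N along the plate normal. From the spring figures and the travel after contact, the plate has sunk about 4.5–5 mm of its 6 mm. I had no direct reading of the plate joint.
- **Squareness:** the tool's tilt and turn were within 0.2° of the fitted head pose (tilt about 25.7°). That tilt is only good to about 0.7°.
- **Centring:** the module is within about 0.5 mm sideways. Along the slope, the head-edge check first showed it 1–2 mm too high, so I backed off, shifted it and pressed again. The same check then showed about 1 mm.
- **Disagreement:** the wrist camera and the fixed cameras differed by about 6 mm on the plate position. I relied on the wrist camera's view of module against plate, and on touch for the height.
- **Contact forces:** setting the module on the drawer floor gave one brief 38 N wrist reading (upwards, through the module). The second press peaked at about 12 N before settling.
- **Other things on the bench:** I didn't touch any of them. The bottle, mug and pliers were upright or in place in the last picture; I didn't re-check the rest one by one.

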